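# Set and lock the lid-size gauge

### The job

Set the potter's lid-size gauge: with a fingertip, roll the knurled wheel so that the jaw gap closes until the sliding jaw's pointer lines up with the pointer of the brass rider, and take the finger off the wheel. Then push the lock lever over, fully home, in line with the bed, and come away leaving the pointers lined up. Work gently, move the sliding jaw only by the wheel and never by touching the jaw itself, and do not grip, lift or disturb any of the things standing around.

Things in the scene. Friction and masses are not known exactly. Their poses are not given: they have to be found in the camera images.
- gauge: The gauge, fixed to the table: an aluminium bed 70 wide (its x), 14 thick, lying along its own y from y = -170 to +190 mm. Origin on the table under the bed, z up. A fixed jaw plate 60 x 12 stands at y = -150, its top 58 above the table. A fork with the knurled wheel stands at y = +100, the lock lever's pivot is at x = 0, y = +150.
- wheel: Knurled steel adjuster wheel between two grey cheeks, origin at its centre, 36 above the table. Its axle lies along the gauge's x; radius 26 over its 28 ribs, 16 wide. The cheeks are 33 across over both, 46 long, their tops 48 above the table. It turns lightly (about 1.2 N at the rim), stays where it is left, and needs several strokes. Pressing it with more than 40 N is too rough.
- wheel_top (a point): Top of the wheel's rim, 62 above the table, at gauge x = 0, y = +100 mm; stays there as the wheel turns. Rolling the top towards the fixed jaw (gauge -y) closes the gap, the other way opens it: the jaw goes the same way as the wheel's top, 10 mm per radian, 0.38 mm per mm rolled at the rim, 70 mm at most. The start is the open stop.
- jaw: Sliding jaw, dark steel plate 60 x 12 (gauge x, y) on the bed, top 58 above the table, with a steel rack bar running from it past the wheel (gauge x = 19 to 25 mm, top 33 above the table). Driven by the wheel; the robot must not touch it. Origin at the foot of the plate's middle, 14.5 above the table; axes as the gauge's.
- jaw_pointer (a point): Outer tip of the sliding jaw's pointer, a steel fin 3 mm thick (in gauge y) that sticks out at the plate's middle to gauge x = +42 mm; the point is at its top, 48 above the table.
- rider: Brass rider fixed at the bed's +x edge, 12 x 16 x 26 mm, with a fin on its top, 3 thick in gauge y and 20 long in gauge x, up to 48 above the table: the gauge mark. It stays put. Origin on the table, at gauge x = +44 mm on the middle plane of the fin; axes as the gauge's. It stands 18 to 45 mm from the jaw pointer's start, towards the fixed jaw. The setting is right when the jaw's fin and the rider's fin are in one line (same gauge y).
- rider_mark (a point): Top edge of the rider's fin on the side of the jaw pointer, 48 above the table.
- lever (a joint): Lock lever, turning about an upright pivot at gauge x = 0, y = +150 mm. 0: arm points along gauge -x, square across the bed (open); grows clockwise seen from above to 1.57: arm points along gauge +y, in line with the bed (locked, at its stop). Starts between 0 and 0.3. About 1 N at the knob moves it, and it stays where it is left. It does not hold or move the jaw.
- lever_knob (a point): Centre of the top of the lever's knob, an upright black pin 14 mm in diameter, 50 mm from the pivot; it stands from 18 to 54 above the table. The arm under it is 12 wide, 18 to 25 above the table.
- bottle_a: Underglaze bottle 66 mm in diameter, 115 tall, white cap; loose, not to be disturbed. Origin at the centre of its underside.
- bottle_b: Underglaze bottle 66 mm in diameter, 115 tall, white cap; loose, not to be disturbed. Origin at the centre of its underside.
- bottle_c: Underglaze bottle 66 mm in diameter, 115 tall, white cap; loose, not to be disturbed. Origin at the centre of its underside.
- tub: White open plastic tub 84 mm in diameter, 50 tall; loose, not to be disturbed. Origin at the centre of its underside.
- sponge: Yellow sponge 55 x 80 x 32 mm; loose, not to be disturbed. Origin at the centre of its underside.
- pot_lid: Small clay pot lid with a knob, 80 mm in diameter, 37 tall; loose, not to be disturbed. Origin at the centre of its underside.
- brush: Wooden brush 170 mm long lying on the table; loose, not to be disturbed. Origin at its middle.
Mind the look-alikes: they are no part of the job. What is shaped like the rider but red is not meant.

How it is judged:
By the outcome, as a careful person would: the job done as asked, in the order asked, and still so for the second after the job is handed in, with the robot touching nothing.
It also fails if it takes over 64 s, if anything falls off the work surface, if the arm or the gripper's body presses on something with over 40 N, if the wrist force passes 120 N, or if a joint passes its speed limit or range.

### The arm

A 6-joint arm with a two-finger parallel gripper is mounted at the origin on the work surface. World frame = base frame: x ahead of the robot, y to its left, z up, the work surface at z = 0. Lengths are in m, angles in degrees, forces in N, time in s.
With the tool pointing down it reaches from about 0.3 to 0.75 m from the base axis. Payload 8.5 kg.
Tool frame: the origin (TCP) lies between the finger pads; the fingertips stand env.finger_overhang ahead of it and the grasp point (between the pads) lies 2 mm behind it (env.finger_overhang is the distance from the TCP to the fingertips, in m); z points along the fingers, y is the line along which they close (so a half turn about z gives the same grasp; the last joint's range is limited). The gripper opens to 85 mm and grips with 20 to 120 N. Pads are 22 mm wide; open, the fingers measure 114 mm over their backs; the gripper's body (76 mm by 85 mm) begins 54 mm behind the grasp point. The pads swing forward as they close: fully open they stand 13 mm farther back than shut.
Start: joints at [-80.231, 21.807, 74.336, -0, 83.858, -12.336], TCP at [0.207, -0.51, 0.248] pointing down, gripper open.
Joint ranges: [-178.18, 178.18], [-50.72, 133.34], [12.68, 142.11], [-81.47, 261.47], [9.98, 163.14], [-165.26, 165.26]. Speed limits (degrees/s): [136.94, 136.94, 180, 180, 180, 180].

### API

Orientations are given as a 3x3 rotation matrix whose columns are the frame's x, y, z axes.
In Python, from rig import env gives the robot as it stands. The module is installed in compiled form; this text tells all that it offers.
- The arm moves only by the tool jog_arm, never from a script. Its arguments are lists of equal length, an entry for each row: "hand": the finger opening in m, from 0 to 0.0854; "travel": the shift along the world's x, y, z in m, a list of three; "yaw": the turn about the world's z in rad. A call has exactly 5 rows; each row shifts and turns the commanded pose from where the row before left it; what a row does not reach is not made up. A row lasts 1/8 s, in which the tool goes at most 62.5 mm and 10.7 degrees, less where a joint would pass 70% of its speed; a pose out of reach is approached as far as the arm can. A call is refused whole if a number of a shift passes 0.0625 or a number of a turn 0.188, either way. A call with a gripper value outside its range is refused whole. The fingers move at their own pace and stop on an object; "grip_force" is the grip in N (left out, the last holds). Time passes only in rows, so rows that do not move let the fingers close, or fill a call up. It gives the time, the measured TCP pose, the force, the opening and the grip force at its end, in the units of the state.
- env.observe(): the state, without advancing time (a new reading comes with each control period).
- env.get_image(name): name is "scene" or "top" or "wrist"; returns the picture (384x512x3 uint8, red, green, blue); there is no depth.
- env.calibration(name): a dict with "fx", "fy", "cx", "cy" (pixels), "position" and "rotation" of the camera in the world; the wrist camera has in their place "hand_eye" (4x4, takes a point from camera to tool coordinates, whose origin is the TCP and whose axes are the flange's). Camera axes: x right, y down, z forward; pixel columns grow to the right and rows downward; lengths in m; the calibration is good to about 2 mm. A picture is of the moment at which its call begins: read the wrist's pose just before it. calibration takes no time and is no camera call.
- env.close_job(): hands the job in; it is judged then, once.
The state is a dict: "time_s": time; "q": joint angles; "qvel": joint speeds; "joint_efforts": joint torques, N m; "position": TCP position; "tool_rot": TCP orientation; "ft_force": force on the tool from outside, world axes, zero at the start; "wrist_torque": the same for the moment, N m; "grip_width": finger opening in m; "gripper_force": force on a finger pad.
Only numpy, scipy, OpenCV 4.12 (cv2) and the standard library are available. Lean on these libraries where they do the work, as an engineer would, in place of code of your own. Each camera call takes 0.05 s, during which the arm holds its last target. There are 200 camera calls.

## Working session

There is one attempt and no reset: what is moved stays moved. The work goes in short steps, Python scripts to look and compute and a tool call to move; the robot and the scene stay as the last step left them, time stands still between calls to the robot, and variables do not carry over. Pictures are saved under pics/ and viewed, at most 10 in all, crops included, and the job is handed in when it is done.

Besides the shell and the picture viewer there is one more tool, called after "Request:" as name(argument=value, ...), one argument or row to a line, values as JSON. jog_arm: Moves the arm, as the interface text tells. Its arguments: {"type":"object","properties":{"hand":{"type":"array"},"travel":{"type":"array"},"yaw":{"type":"array"},"grip_force":{"type":"number"}},"required":["hand","travel","yaw"]}

```bash
mkdir -p pics; cat > h.py <<'E'
import numpy as np, cv2
from rig import env
def save(n,f):
    im=env.get_image(n); cv2.imwrite('pics/'+f,im[:,:,::-1]); return im
def cam(n):
    c=env.calibration(n)
    if 'hand_eye' in c:
        s=env.observe(); T=np.eye(4); T[:3,:3]=s['tool_rot']; T[:3,3]=s['position']; T=T@np.array(c['hand_eye']); return c,T[:3,3],T[:3,:3]
    return c,np.array(c['position']),np.array(c['rotation'])
def ray(n,u,v,z,k=None):
    c,p,R=k or cam(n)
    d=R@np.array([(u-c['cx'])/c['fx'],(v-c['cy'])/c['fy'],1]); return p+d*(z-p[2])/d[2]
def proj(n,P,k=None):
    c,p,R=k or cam(n)
    q=R.T@(np.array(P)-p); return np.array([c['fx']*q[0]/q[2]+c['cx'],c['fy']*q[1]/q[2]+c['cy']])
E
python3 - <<'E'
from h import *
a=save('top','t0.png');b=save('scene','s0.png')
print(env.finger_overhang,{k:np.round(v,3) for k,v in env.observe().items()})
for n in('top','scene'):
    c,p,R=cam(n);print(n,c['fx'],p,np.round(R,2).tolist())
E
```

```text
0.017 {'time_s': np.float64(0.1), 'q': array([-8.0231e+01,  2.1839e+01,  7.4378e+01,  1.0000e-03,  8.3858e+01,
       -1.2338e+01]), 'qvel': array([ 0.06 , -0.046, -0.108,  0.032, -0.083, -0.076]), 'joint_efforts': array([ 4.0000e-03, -4.4922e+01, -2.3166e+01, -0.0000e+00,  4.0000e-03,
        0.0000e+00]), 'position': array([ 0.207, -0.509,  0.248]), 'tool_rot': array([[ 0.926,  0.376, -0.   ],
       [ 0.376, -0.926,  0.001],
       [ 0.   , -0.001, -1.   ]]), 'ft_force': array([-0.206, -0.58 ,  0.604]), 'wrist_torque': array([-0.024,  0.014,  0.059]), 'gripper_force': np.float64(0.0), 'grip_width': np.float64(0.085)}
top 429.0259409967984 [ 0.47512211 -0.01166893  1.16742689] [[0.01, -0.99, 0.12], [-1.0, -0.0, 0.01], [-0.01, -0.12, -0.99]]
scene 489.234547351651 [ 1.51138916 -0.22881026  0.65092021] [[0.26, 0.5, -0.83], [0.97, -0.13, 0.22], [0.01, -0.85, -0.52]]
```

View pics/t0.png

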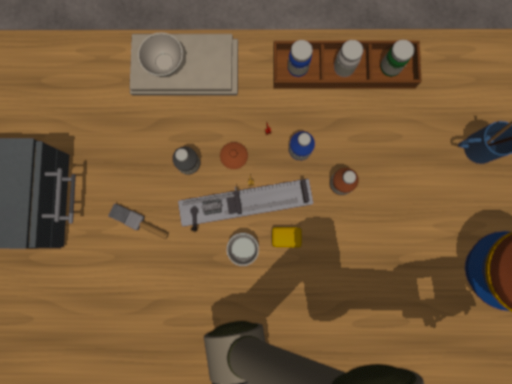

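View pics/s0.png

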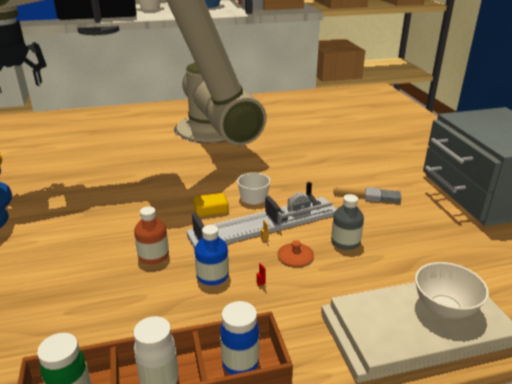

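The top view shows the gauge from (180,212) to (311,190), with the fixed jaw at (304,190), sliding jaw at (235,202), wheel near (212,203) and lever knob at (195,225). The brass rider is at (251,182); the red look-alike at (267,128) isn't part of the job. The scene view shows the same layout, with the tub and sponge on the robot's side of the gauge.

```bash
python3 - <<'E'
from h import *
a=cv2.imread('pics/t0.png')
cv2.imwrite('pics/t0c.png',cv2.resize(a[140:270,165:325],None,fx=5,fy=4.6 and 4.5,interpolation=cv2.INTER_CUBIC))
hs=cv2.cvtColor(a,cv2.COLOR_BGR2HSV)
m=((hs[...,1]<60)&(hs[...,2]>110)).astype(np.uint8); m[:170]=0;m[232:]=0;m[:,:172]=0;m[:,320:]=0
n,l,s,ce=cv2.connectedComponentsWithStats(m)
i=1+s[1:,4].argmax(); pts=np.argwhere(l==i)[:,::-1].astype(np.float32); print(s[i],len(pts))
k=cam('top'); W=np.array([ray('top',u,v,.014,k)[:2] for u,v in pts],np.float32)
r=cv2.minAreaRect(W);print(r,cv2.boxPoints(r))
for nm,(u,v),z in [('fix',(304,190),.058),('jaw',(235,202),.058),('wheel',(212,203),.06),('knob',(195,225),.054),('rider',(251,182),.048),('tub',(243,249),.05),('sponge',(286,237),.032)]: print(nm,ray('top',u,v,z,k).round(3))
E
```

```text
[ 179  179  134   47 2311] 2311
((0.5957109928131104, 0.023804515600204468), (0.07026004046201706, 0.3582867681980133), 9.966157913208008) [[ 0.5301074   0.19416483]
 [ 0.5921148  -0.15871544]
 [ 0.6613146  -0.1465558 ]
 [ 0.5993072   0.20632447]]
fix [ 0.623 -0.131  0.058]
jaw [0.591 0.049 0.058]
wheel [0.588 0.108 0.06 ]
knob [0.531 0.152 0.054]
rider [0.645 0.007 0.048]
tub [0.47  0.027 0.05 ]
sponge [ 0.502 -0.085  0.032]
```

View pics/t0c.png

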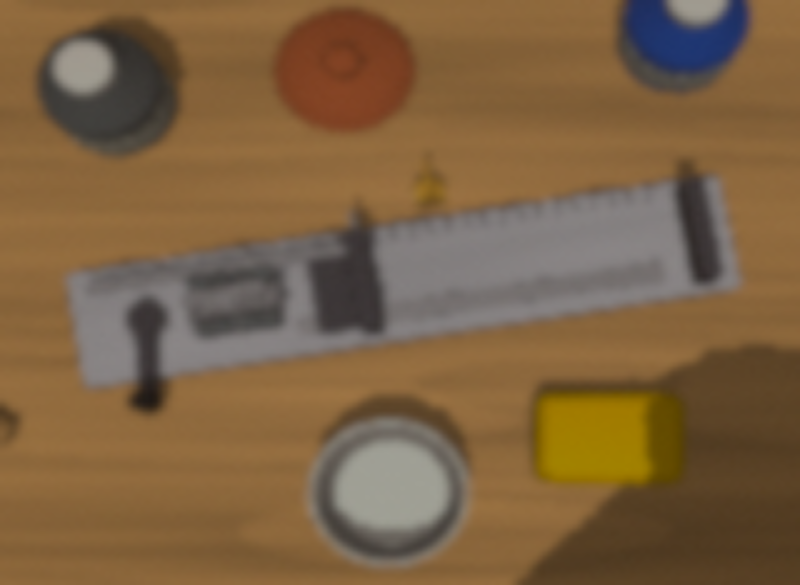

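Request:
jog_arm(
  hand=[0.0, 0.0, 0.0, 0.0, 0.0],
  travel=[
    [0.025, 0.04, 0],
    [0.025, 0.04, 0],
    [0.025, 0.04, 0],
    [0.025, 0.04, 0],
    [0.025, 0.04, 0],
  ],
  yaw=[0.1, 0.1, 0.1, 0.1, 0.1],
)

```text
time_s: 0.72
position: [0.3325, -0.3081, 0.2481]
tool_rot: [[0.63, 0.776, -0.0], [0.776, -0.63, 0.0], [0.0, -0.0, -1.0]]
ft_force: [0.1, -0.7, -0.4]
grip_width: 0.0
gripper_force: 0.0
```

Request:
jog_arm(
  hand=[0.0, 0.0, 0.0, 0.0, 0.0],
  travel=[
    [0.025, 0.04, 0],
    [0.025, 0.04, 0],
    [0.025, 0.04, 0],
    [0.025, 0.04, 0],
    [0.025, 0.04, 0],
  ],
  yaw=[0.1, 0.1, 0.1, 0.1, 0.1],
)

```text
time_s: 1.35
position: [0.4575, -0.1081, 0.2482]
tool_rot: [[0.181, 0.984, -0.0], [0.984, -0.181, 0.0], [0.0, -0.0, -1.0]]
ft_force: [0.1, -0.1, 0.4]
grip_width: -0.0004
gripper_force: 0.0
```

Request:
jog_arm(
  hand=[0.0, 0.0, 0.0, 0.0, 0.0],
  travel=[
    [0.025, 0.04, 0],
    [0.025, 0.04, 0],
    [0.025, 0.04, 0],
    [0.025, 0.04, 0],
    [0.02, 0.04, 0],
  ],
  yaw=[0.1, 0.1, 0.1, 0.06, 0],
)

```text
time_s: 1.98
position: [0.5776, 0.0919, 0.2478]
tool_rot: [[-0.175, 0.985, -0.001], [0.985, 0.175, -0.0], [0.0, -0.001, -1.0]]
ft_force: [-0.3, -1.0, 0.9]
grip_width: 0.0
gripper_force: 0.0
```

```bash
python3 - <<'E'
from h import *
s=env.observe();print(s['time_s'],s['position'],s['tool_rot'].round(3),s['q'],s['grip_width'],env.finger_overhang,s['ft_force'])
k=cam('wrist');print(k); a=save('wrist','w1.png')
y=np.radians(9.97);X=np.array([np.cos(y),np.sin(y)]);Y=np.array([-X[1],X[0]]);O=np.array([.5974,.014])
for n,(gx,gy,z) in dict(wheel=(0,.1,.062),piv=(0,.15,.025),fix=(0,-.15,.058),c1=(.035,.19,.014),c2=(-.035,.19,.014)).items():
    print(n,proj('wrist',[*(O+gx*X+gy*Y),z],k).round())
E
```

```text
1.975 [0.57757979 0.09191754 0.24784218] [[-0.175  0.985 -0.001]
 [ 0.985  0.175 -0.   ]
 [ 0.    -0.001 -1.   ]] [-2.54592750e+00  2.53861567e+01  6.85762793e+01 -4.05473462e-03
  8.60806920e+01 -1.26182342e+01] 2.2848039977638484e-05 0.017 [-0.25678126 -1.02457198  0.94416923]
({'fx': 301.1321898729473, 'fy': 301.1321898729473, 'cx': 258.63614244440123, 'cy': 191.96934824676273, 'hand_eye': array([[ 8.63823684e-04, -9.54459904e-01, -2.98337971e-01,
         7.52755735e-02],
       [ 9.99998696e-01,  1.23166949e-03, -1.04497791e-03,
         5.09001533e-04],
       [ 1.36484329e-03, -2.98336679e-01,  9.54459723e-01,
        -1.25839813e-01],
       [ 0.00000000e+00,  0.00000000e+00,  0.00000000e+00,
         1.00000000e+00]])}, array([0.5650106 , 0.16612658, 0.37368877]), array([[ 0.9844333 ,  0.16836881,  0.0504284 ],
       [ 0.17574586, -0.93952231, -0.29395785],
       [-0.00211473,  0.29824448, -0.95448717]]))
wheel [264. 154.]
piv [264. 103.]
fix [263. 343.]
c1 [296.  65.]
c2 [233.  65.]
```

View pics/w1.png

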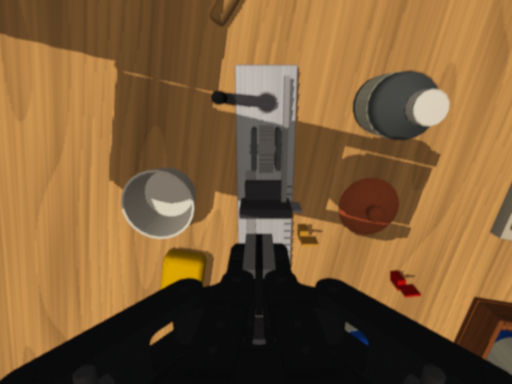

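The wrist view shows the bed spanning columns 237–298, the wheel at (265,148), the lever pivot at (267,102) and the knob at (219,97). The jaw pointer is near (300,209) and the brass rider fin near (310,234). I'll move closer to measure the gap between the pointers.

Request:
jog_arm(
  hand=[0.0, 0.0, 0.0, 0.0, 0.0],
  travel=[
    [0.006, -0.035, -0.04],
    [0.006, -0.035, -0.04],
    [0, 0, -0.02],
    [0, 0, 0],
    [0, 0, 0],
  ],
  yaw=[0, 0, 0, 0, 0],
)

```text
time_s: 2.65
position: [0.5893, 0.0207, 0.1493]
tool_rot: [[-0.175, 0.985, 0.001], [0.985, 0.175, -0.0], [-0.0, 0.001, -1.0]]
ft_force: [0.4, -0.0, 0.8]
grip_width: -0.0001
gripper_force: 0.0
```

```bash
cat >> h.py <<'E'
y_=np.radians(9.97);X=np.array([np.cos(y_),np.sin(y_)]);Y=np.array([-X[1],X[0]]);O=np.array([.5974,.014])
def g2w(gx,gy,z): return [*(O+gx*X+gy*Y),z]
def w2g(P): d=np.array(P)[:2]-O; return np.array([d@X,d@Y])
E
python3 - <<'E'
from h import *
k=cam('wrist');a=save('wrist','w2.png');np.save('k2.npy',np.array(k,dtype=object),allow_pickle=True)
print(env.observe()['position'])
for g in [(.042,.05,.048),(.042,.02,.048),(0,.1,.062),(.035,.1,.014),(-.035,.1,.014),(0.035,.19,.014)]: print(g,proj('wrist',g2w(*g),k).round(1))
cv2.imwrite('pics/w2c.png',cv2.resize(a[:300,180:420,::-1],None,fx=2,fy=2,interpolation=cv2.INTER_CUBIC))
E
```

```text
[0.5893966  0.02076589 0.14954156]
(0.042, 0.05, 0.048) [323.1 144.2]
(0.042, 0.02, 0.048) [320.5 182.6]
(0, 0.1, 0.062) [268.7  71.2]
(0.035, 0.1, 0.014) [310.   76.3]
(-0.035, 0.1, 0.014) [223.7  76.1]
(0.035, 0.19, 0.014) [316.6 -57.1]
```

View pics/w2c.png

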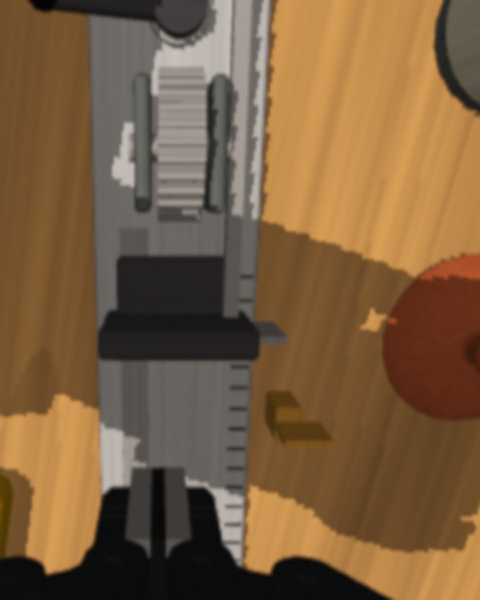

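The crop shows the wheel at full-frame (271,69), the bed edges about 2.5 px right of where I predicted (the gauge sits about 2 mm further along +x), the jaw fin near (316,167) and the rider fin near (335,218). I'll zoom in on both fins.

```bash
python3 - <<'E'
from h import *
a=cv2.imread('pics/w2.png')[150:230,300:355]
a=cv2.convertScaleAbs(cv2.resize(a,None,fx=7,fy=7,interpolation=cv2.INTER_NEAREST),alpha=1.8)
cv2.imwrite('pics/w2d.png',a)
E
```

```text
(no output)
```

View pics/w2d.png

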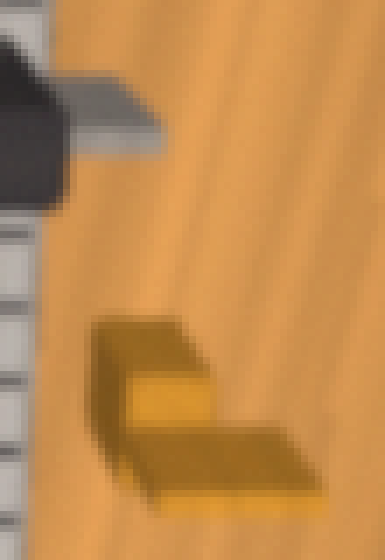

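The zoom shows the top of the jaw fin at rows 168–172 with its tip at column 323, and the top of the rider fin at rows 220–224, columns 322–346.

```bash
python3 - <<'E'
from h import *
k=np.load('k2.npy',allow_pickle=True)
for u,v,z in [(323.3,168,.048),(323.3,172,.048),(318,170,.048),(322.1,222,.048),(346.4,222,.048),(226.5,76,.014),(312.5,76,.014),(227,150,.014),(271,68,.062)]: print(u,v,(w2g(ray('wrist',u,v,z,k))*1e3).round(1))
print(w2g(k[1])*1e3)
print([x.round(4) for x in map(np.array,(g2w(.002,.1,.06),))])
s=env.observe();print(s['position'],w2g(s['position']))
E
```

```text
Traceback (most recent call last):
  File "h.py", line 11, in ray
    c,p,R=k or cam(n)
          ^^^^^^^^^^^
ValueError: The truth value of an array with more than one element is ambiguous. Use a.any() or a.all()
```

```bash
python3 - <<'E'
from h import *
k=list(np.load('k2.npy',allow_pickle=True))
for u,v,z in [(323.3,168,.048),(323.3,172,.048),(318,170,.048),(322.1,222,.048),(346.4,222,.048),(226.5,76,.014),(312.5,76,.014),(227,150,.014),(271,68,.062)]: print(u,v,(w2g(ray('wrist',u,v,z,k))*1e3).round(1))
print(w2g(k[1])*1e3)
print([x.round(4) for x in map(np.array,(g2w(.002,.1,.06),))])
s=env.observe();print(s['position'],w2g(s['position']))
E
```

```text
323.3 168 [43.4 31.7]
323.3 172 [43.6 28.5]
318 170 [39.4 30.1]
322.1 222 [ 45.4 -13.3]
346.4 222 [ 65.2 -13.3]
226.5 76 [-32.7 100. ]
312.5 76 [ 37.  100.2]
227 150 [-34.   39.8]
271 68 [  1.5 101.9]
[-6.57765332 83.31238043]
[array([0.5821, 0.1128, 0.06  ])]
[0.5893966  0.02076589 0.14954156] [-0.00671114  0.00804936]
```

Request:
jog_arm(
  hand=[0.0, 0.0, 0.0, 0.0, 0.0],
  travel=[
    [-0.004, 0.05, 0],
    [-0.005, 0.051, 0],
    [0, 0, -0.035],
    [0, 0, -0.03],
    [0, 0, 0],
  ],
  yaw=[0, 0, 0, 0, 0],
)

```text
time_s: 3.32
position: [0.5793, 0.1219, 0.0826]
tool_rot: [[-0.175, 0.985, -0.003], [0.985, 0.175, -0.0], [0.0, -0.003, -1.0]]
ft_force: [0.6, 0.3, 0.2]
grip_width: -0.0003
gripper_force: 0.0
```

Request:
jog_arm(
  hand=[0.0, 0.0, 0.0, 0.0, 0.0],
  travel=[
    [0, 0, -0.001],
    [0, 0, -0.001],
    [0, 0, -0.001],
    [0, 0, -0.001],
    [0, 0, 0],
  ],
  yaw=[0, 0, 0, 0, 0],
)

```text
time_s: 3.95
position: [0.58, 0.1214, 0.0793]
tool_rot: [[-0.174, 0.985, -0.0], [0.985, 0.174, -0.0], [-0.0, -0.0, -1.0]]
ft_force: [-0.4, 0.3, 0.2]
grip_width: 0.0002
gripper_force: 0.0
```

Request:
jog_arm(
  hand=[0.0, 0.0, 0.0, 0.0, 0.0],
  travel=[
    [0, 0, -0.0005],
    [0, 0, -0.0005],
    [0, 0, 0],
    [0, 0, 0],
    [0, 0, 0],
  ],
  yaw=[0, 0, 0, 0, 0],
)

```text
time_s: 4.58
position: [0.5801, 0.1214, 0.079]
tool_rot: [[-0.174, 0.985, 0.001], [0.985, 0.174, -0.0], [-0.0, 0.001, -1.0]]
ft_force: [-1.8, -0.9, 6.0]
grip_width: 0.0001
gripper_force: 3.0
```

Request:
jog_arm(
  hand=[0.0, 0.0, 0.0, 0.0, 0.0],
  travel=[
    [0, 0, -0.0003],
    [0.0008, -0.0044, 0],
    [0.0008, -0.0044, 0],
    [0.0008, -0.0044, 0],
    [0.0008, -0.0044, 0],
  ],
  yaw=[0, 0, 0, 0, 0],
)

```text
time_s: 5.2
position: [0.5832, 0.1039, 0.0785]
tool_rot: [[-0.174, 0.985, 0.001], [0.985, 0.174, 0.0], [0.0, 0.001, -1.0]]
ft_force: [0.2, 0.8, 1.8]
grip_width: -0.0001
gripper_force: 0.8
```

```bash
python3 - <<'E'
from h import *
save('top','t1.png')
a=cv2.imread('pics/t0.png')[165:230,170:320];b=cv2.imread('pics/t1.png')[165:230,170:320]
cv2.imwrite('pics/cmp.png',cv2.resize(np.vstack([a,b]),None,fx=5,fy=4.5,interpolation=cv2.INTER_CUBIC))
E
```

```text
(no output)
```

View pics/cmp.png

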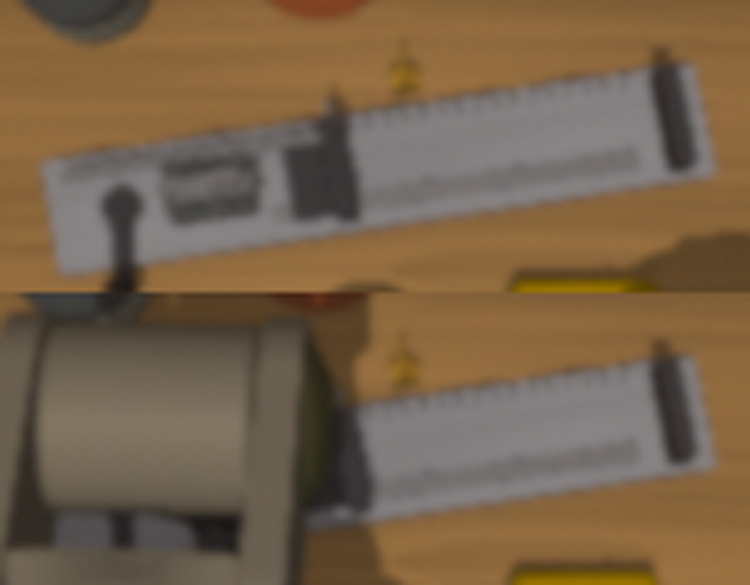

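Request:
jog_arm(
  hand=[0.0, 0.0, 0.0, 0.0, 0.0],
  travel=[
    [0, 0, 0.006],
    [-0.0032, 0.0176, 0],
    [0, 0, 0],
    [0, 0, -0.005],
    [0, 0, -0.001],
  ],
  yaw=[0, 0, 0, 0, 0],
)

```text
time_s: 5.88
position: [0.5801, 0.1217, 0.0785]
tool_rot: [[-0.174, 0.985, 0.001], [0.985, 0.174, 0.0], [0.0, 0.001, -1.0]]
ft_force: [-2.4, 1.6, 12.1]
grip_width: 0.0001
gripper_force: 6.1
```

Request:
jog_arm(
  hand=[0.0, 0.0, 0.0, 0.0, 0.0],
  travel=[
    [0, 0, 0],
    [0.0008, -0.0044, 0],
    [0.0008, -0.0044, 0],
    [0.0008, -0.0044, 0],
    [0.0008, -0.0044, 0],
  ],
  yaw=[0, 0, 0, 0, 0],
)

```text
time_s: 6.5
position: [0.5834, 0.1037, 0.0784]
tool_rot: [[-0.174, 0.985, 0.001], [0.985, 0.174, 0.0], [0.0, 0.001, -1.0]]
ft_force: [0.0, 1.2, 0.5]
grip_width: 0.0003
gripper_force: 0.7
```

Request:
jog_arm(
  hand=[0.0, 0.0, 0.0, 0.0, 0.0],
  travel=[
    [0, 0, 0.006],
    [-0.0032, 0.0176, 0],
    [0, 0, 0],
    [0, 0, -0.005],
    [0, 0, -0.001],
  ],
  yaw=[0, 0, 0, 0, 0],
)

```text
time_s: 7.12
position: [0.5801, 0.1217, 0.0785]
tool_rot: [[-0.174, 0.985, 0.001], [0.985, 0.174, 0.0], [0.0, 0.001, -1.0]]
ft_force: [-3.3, 2.4, 12.5]
grip_width: -0.0002
gripper_force: 5.7
```

Request:
jog_arm(
  hand=[0.0, 0.0, 0.0, 0.0, 0.0],
  travel=[
    [0, 0, 0],
    [0.0008, -0.0044, 0],
    [0.0008, -0.0044, 0],
    [0.0008, -0.0044, 0],
    [0.0008, -0.0044, 0],
  ],
  yaw=[0, 0, 0, 0, 0],
)

```text
time_s: 7.75
position: [0.5834, 0.1037, 0.0784]
tool_rot: [[-0.174, 0.985, 0.001], [0.985, 0.174, 0.0], [0.0, 0.001, -1.0]]
ft_force: [0.5, 0.9, 1.3]
grip_width: 0.0
gripper_force: 0.7
```

Request:
jog_arm(
  hand=[0.0, 0.0, 0.0, 0.0, 0.0],
  travel=[
    [0, 0, 0.006],
    [-0.0032, 0.0176, 0],
    [0, 0, 0],
    [0, 0, -0.005],
    [0, 0, -0.001],
  ],
  yaw=[0, 0, 0, 0, 0],
)

```text
time_s: 8.38
position: [0.5801, 0.1217, 0.0786]
tool_rot: [[-0.174, 0.985, 0.001], [0.985, 0.174, 0.0], [0.0, 0.001, -1.0]]
ft_force: [-2.2, 2.3, 12.4]
grip_width: -0.0004
gripper_force: 5.7
```

Request:
jog_arm(
  hand=[0.0, 0.0, 0.0, 0.0, 0.0],
  travel=[
    [0, 0, 0],
    [0.0008, -0.0044, 0],
    [0.0008, -0.0044, 0],
    [0.0008, -0.0044, 0],
    [0.0008, -0.0044, 0],
  ],
  yaw=[0, 0, 0, 0, 0],
)

```text
time_s: 9.0
position: [0.5834, 0.1037, 0.0784]
tool_rot: [[-0.174, 0.985, 0.001], [0.985, 0.174, 0.0], [0.0, 0.001, -1.0]]
ft_force: [-0.0, 0.3, 1.0]
grip_width: -0.0003
gripper_force: 0.8
```

Request:
jog_arm(
  hand=[0.0, 0.0, 0.0, 0.0, 0.0],
  travel=[
    [0, 0, 0.021],
    [0.003, -0.042, 0.05],
    [0.003, -0.041, 0],
    [0, 0, 0],
    [0, 0, 0],
  ],
  yaw=[0, 0, 0, 0, 0],
)

```text
time_s: 9.62
position: [0.5887, 0.023, 0.1462]
tool_rot: [[-0.174, 0.985, -0.001], [0.985, 0.174, 0.0], [0.001, -0.001, -1.0]]
ft_force: [-0.2, -0.0, -0.4]
grip_width: 0.0
gripper_force: 0.0
```

```bash
python3 - <<'E'
from h import *
k=cam('wrist');a=save('wrist','w3.png');print(k[1],w2g(k[1]))
b=cv2.convertScaleAbs(cv2.resize(a[150:235,265:355,::-1],None,fx=7,fy=7,interpolation=cv2.INTER_NEAREST),alpha=1.6)
cv2.imwrite('pics/w3d.png',b)
E
```

```text
[0.57628693 0.0971249  0.27204551] [-0.00640261  0.08552496]
```

View pics/w3d.png

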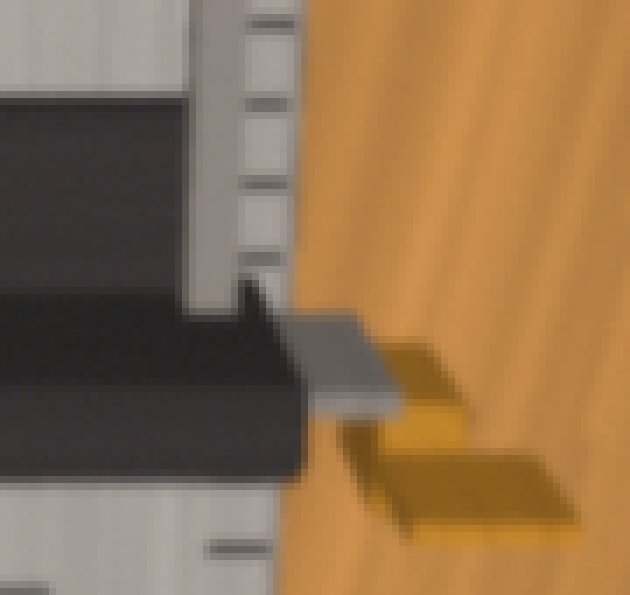

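The jaw fin top is now centred at row 207.6 (tip at column 322). The rider fin top is centred at row 226.1, so the jaw hasn't reached it yet.

```bash
python3 - <<'E'
from h import *
p0=np.array([0.57628693,0.0971249,0.27204551])
k=cam('wrist')
for u,v in [(318,207.6),(322,205.4),(322,209.7),(328,226.1),(345,226.1),(328,224.3),(328,227.9)]: print(u,v,(w2g(ray('wrist',u,v,.048,k))*1e3).round(2))
import cv2
a=cv2.imread('pics/w3.png')
for u in (316,319,328,336): print(u,a[198:232,u,2].tolist())
E
```

```text
318 207.6 [40.27  3.21]
322 205.4 [43.32  5.07]
322 209.7 [43.55  1.45]
328 226.1 [ 49.31 -12.67]
345 226.1 [ 63.03 -12.62]
328 224.3 [ 49.2  -11.09]
328 227.9 [ 49.43 -14.25]
316 [65, 62, 60, 60, 61, 60, 61, 66, 77, 83, 84, 81, 74, 70, 69, 70, 70, 70, 73, 77, 84, 94, 104, 113, 121, 125, 126, 125, 125, 125, 124, 123, 121, 120]
319 [107, 90, 77, 69, 65, 62, 62, 66, 76, 84, 87, 90, 97, 101, 101, 100, 94, 86, 80, 78, 78, 86, 93, 102, 109, 111, 114, 118, 118, 120, 120, 120, 121, 121]
328 [124, 123, 120, 115, 107, 96, 88, 85, 87, 98, 111, 118, 121, 120, 120, 117, 106, 93, 88, 86, 87, 88, 87, 87, 87, 89, 99, 111, 119, 121, 118, 117, 117, 117]
336 [116, 116, 117, 116, 116, 117, 117, 118, 119, 120, 121, 121, 121, 122, 123, 121, 108, 93, 87, 87, 87, 87, 87, 87, 87, 89, 98, 112, 120, 121, 117, 115, 115, 115]
```

Request:
jog_arm(
  hand=[0.0, 0.0, 0.0, 0.0, 0.0],
  travel=[
    [-0.0046, 0.05, 0],
    [-0.0046, 0.0506, 0],
    [0, 0, -0.04],
    [0, 0, -0.022],
    [0, 0, 0],
  ],
  yaw=[0, 0, 0, 0, 0],
)

```text
time_s: 10.3
position: [0.5787, 0.1243, 0.0832]
tool_rot: [[-0.176, 0.984, -0.004], [0.984, 0.176, 0.0], [0.001, -0.004, -1.0]]
ft_force: [-0.2, 0.4, 0.7]
grip_width: 0.0001
gripper_force: 0.0
```

```bash
python3 - <<'E'
from h import *
s=env.observe();print(s['position'],s['ft_force'])
E
```

```text
[0.57870413 0.12431422 0.08316338] [-0.1612777   0.35260564  0.73215945]
```

Request:
jog_arm(
  hand=[0.0, 0.0, 0.0, 0.0, 0.0],
  travel=[
    [0, -0.002, 0],
    [0, 0, -0.001],
    [0, 0, -0.001],
    [0, 0, 0],
    [0, 0, 0],
  ],
  yaw=[0, 0, 0, 0, 0],
)

```text
time_s: 10.92
position: [0.5799, 0.1212, 0.083]
tool_rot: [[-0.174, 0.985, 0.0], [0.985, 0.174, 0.0], [-0.0, 0.0, -1.0]]
ft_force: [-0.4, 0.6, -0.9]
grip_width: 0.0
gripper_force: 0.0
```

Request:
jog_arm(
  hand=[0.0, 0.0, 0.0, 0.0, 0.0],
  travel=[
    [0, 0.0005, -0.002],
    [0, 0, -0.0015],
    [0, 0, -0.001],
    [0, 0, -0.0006],
    [0, 0, 0],
  ],
  yaw=[0, 0, 0, 0, 0],
)

```text
time_s: 11.55
position: [0.5799, 0.1218, 0.0787]
tool_rot: [[-0.174, 0.985, 0.001], [0.985, 0.174, -0.0], [-0.0, 0.001, -1.0]]
ft_force: [-3.0, 1.0, 7.8]
grip_width: -0.0
gripper_force: 3.6
```

Request:
jog_arm(
  hand=[0.0, 0.0, 0.0, 0.0, 0.0],
  travel=[
    [0, 0, -0.0003],
    [0.0008, -0.0044, 0],
    [0.0008, -0.0044, 0],
    [0.0008, -0.0044, 0],
    [0.0008, -0.0044, 0],
  ],
  yaw=[0, 0, 0, 0, 0],
)

```text
time_s: 12.18
position: [0.5833, 0.1042, 0.0784]
tool_rot: [[-0.174, 0.985, 0.001], [0.985, 0.174, 0.0], [-0.0, 0.001, -1.0]]
ft_force: [-0.6, 1.1, 2.2]
grip_width: 0.0003
gripper_force: 1.1
```

Request:
jog_arm(
  hand=[0.0, 0.0, 0.0, 0.0, 0.0],
  travel=[
    [0, 0, 0.006],
    [-0.0032, 0.0176, 0],
    [0, 0, 0],
    [0, 0, -0.005],
    [0, 0, -0.001],
  ],
  yaw=[0, 0, 0, 0, 0],
)

```text
time_s: 12.8
position: [0.58, 0.1221, 0.0784]
tool_rot: [[-0.174, 0.985, 0.001], [0.985, 0.174, 0.001], [0.0, 0.001, -1.0]]
ft_force: [-4.3, 2.4, 17.4]
grip_width: -0.0
gripper_force: 7.4
```

Request:
jog_arm(
  hand=[0.0, 0.0, 0.0, 0.0, 0.0],
  travel=[
    [0, 0, 0],
    [0.0008, -0.0044, 0],
    [0.0008, -0.0044, 0],
    [0.0008, -0.0044, 0],
    [0.0008, -0.0044, 0],
  ],
  yaw=[0, 0, 0, 0, 0],
)

```text
time_s: 13.42
position: [0.5835, 0.104, 0.0784]
tool_rot: [[-0.174, 0.985, 0.002], [0.985, 0.174, 0.0], [-0.0, 0.002, -1.0]]
ft_force: [0.4, 0.3, 2.8]
grip_width: -0.0003
gripper_force: 1.2
```

Request:
jog_arm(
  hand=[0.0, 0.0, 0.0, 0.0, 0.0],
  travel=[
    [0, 0, 0.021],
    [0.003, -0.042, 0.05],
    [0.003, -0.041, 0],
    [0, 0, 0],
    [0, 0, 0],
  ],
  yaw=[0, 0, 0, 0, 0],
)

```text
time_s: 14.05
position: [0.5886, 0.0233, 0.1455]
tool_rot: [[-0.174, 0.985, -0.001], [0.985, 0.174, 0.0], [0.001, -0.001, -1.0]]
ft_force: [0.3, 0.3, 0.9]
grip_width: 0.0002
gripper_force: 0.0
```

```bash
python3 - <<'E'
from h import *
env.get_image('wrist')
k=cam('wrist');a=save('wrist','w4.png');print(k[1],w2g(k[1]))
for u in (312,316,319,321,330,336,342): print(u,a[200:236,u].astype(int).tolist() if u==319 else a[200:236,u,0].tolist())
E
```

```text
[0.57610264 0.09791091 0.27149124] [-0.00644803  0.08633099]
312 [114, 113, 113, 112, 112, 113, 112, 113, 109, 97, 77, 64, 61, 61, 61, 61, 62, 62, 62, 62, 63, 63, 69, 79, 86, 92, 104, 117, 123, 124, 125, 126, 126, 127, 128, 127]
316 [94, 85, 80, 78, 76, 73, 71, 70, 70, 69, 68, 68, 66, 65, 62, 61, 62, 61, 61, 61, 61, 62, 66, 76, 82, 89, 104, 118, 124, 124, 123, 122, 120, 120, 119, 118]
319 [[96, 66, 28], [86, 58, 20], [85, 57, 19], [85, 57, 19], [85, 58, 19], [85, 57, 19], [84, 56, 19], [84, 57, 19], [89, 60, 20], [94, 63, 20], [99, 67, 21], [101, 68, 22], [102, 69, 22], [102, 69, 21], [102, 70, 23], [96, 66, 23], [87, 60, 26], [78, 56, 29], [72, 56, 37], [68, 57, 45], [64, 57, 50], [64, 59, 54], [67, 63, 60], [77, 73, 69], [85, 80, 76], [90, 83, 75], [102, 84, 66], [113, 83, 52], [119, 85, 47], [121, 85, 46], [121, 85, 46], [121, 85, 46], [121, 85, 46], [122, 86, 46], [122, 86, 46], [122, 86, 46]]
321 [99, 86, 84, 85, 85, 85, 85, 87, 99, 112, 118, 120, 121, 121, 117, 110, 96, 87, 85, 83, 81, 77, 76, 78, 83, 88, 100, 113, 120, 123, 122, 122, 122, 123, 123, 121]
330 [124, 124, 123, 122, 118, 114, 106, 97, 98, 108, 115, 117, 119, 120, 119, 110, 96, 88, 85, 85, 87, 87, 88, 88, 90, 101, 113, 122, 124, 121, 121, 122, 122, 123, 123, 123]
336 [117, 117, 116, 117, 118, 118, 119, 119, 120, 121, 122, 122, 123, 123, 121, 112, 98, 89, 87, 87, 88, 87, 88, 87, 88, 95, 110, 120, 122, 119, 116, 114, 115, 115, 115, 116]
342 [120, 119, 118, 117, 117, 117, 115, 115, 115, 115, 114, 115, 115, 115, 115, 113, 107, 100, 93, 90, 86, 85, 84, 85, 86, 93, 107, 117, 119, 116, 115, 114, 113, 113, 113, 114]
```

Request:
jog_arm(
  hand=[0.0, 0.0, 0.0, 0.0, 0.0],
  travel=[
    [-0.0041, 0.047, 0],
    [-0.0046, 0.0466, 0],
    [0, 0, -0.04],
    [0, 0, -0.022],
    [0, 0, 0],
  ],
  yaw=[0, 0, 0, 0, 0],
)

```text
time_s: 14.78
position: [0.5792, 0.1175, 0.0827]
tool_rot: [[-0.175, 0.984, -0.004], [0.984, 0.175, 0.0], [0.001, -0.004, -1.0]]
ft_force: [0.2, 0.0, 0.4]
grip_width: 0.0002
gripper_force: 0.0
```

Request:
jog_arm(
  hand=[0.0, 0.0, 0.0, 0.0, 0.0],
  travel=[
    [0, 0, -0.001],
    [0, 0, -0.001],
    [0, 0, 0],
    [0, 0, 0],
    [0, 0, 0],
  ],
  yaw=[0, 0, 0, 0, 0],
)

```text
time_s: 15.4
position: [0.5802, 0.1166, 0.0824]
tool_rot: [[-0.174, 0.985, 0.0], [0.985, 0.174, 0.0], [-0.0, 0.0, -1.0]]
ft_force: [-0.3, -1.2, -0.1]
grip_width: 0.0001
gripper_force: 0.0
```

Request:
jog_arm(
  hand=[0.0, 0.0, 0.0, 0.0, 0.0],
  travel=[
    [0, 0, -0.0025],
    [0, 0, -0.001],
    [0, 0, -0.0005],
    [0, 0, -0.0005],
    [0, 0, 0],
  ],
  yaw=[0, 0, 0, 0, 0],
)

```text
time_s: 16.02
position: [0.5803, 0.1167, 0.0788]
tool_rot: [[-0.174, 0.985, 0.001], [0.985, 0.174, -0.0], [-0.0, 0.001, -1.0]]
ft_force: [-3.6, -0.8, 9.9]
grip_width: -0.0002
gripper_force: 4.9
```

Request:
jog_arm(
  hand=[0.0, 0.0, 0.0, 0.0, 0.0],
  travel=[
    [0, 0, 0],
    [0.0004, -0.0026, 0],
    [0.0005, -0.0027, 0],
    [0, 0, 0],
    [0, 0, 0],
  ],
  yaw=[0, 0, 0, 0, 0],
)

```text
time_s: 16.65
position: [0.5813, 0.1113, 0.0789]
tool_rot: [[-0.174, 0.985, 0.001], [0.985, 0.174, -0.0], [-0.0, 0.001, -1.0]]
ft_force: [-3.3, -0.3, 10.3]
grip_width: -0.0003
gripper_force: 4.8
```

Request:
jog_arm(
  hand=[0.0, 0.0, 0.0, 0.0, 0.0],
  travel=[
    [0, 0, 0.021],
    [0.004, -0.048, 0.05],
    [0.004, -0.047, 0],
    [0, 0, 0],
    [0, 0, 0],
  ],
  yaw=[0, 0, 0, 0, 0],
)

```text
time_s: 17.27
position: [0.5884, 0.0216, 0.1433]
tool_rot: [[-0.174, 0.985, -0.001], [0.985, 0.174, 0.0], [0.001, -0.001, -1.0]]
ft_force: [0.4, -0.2, 0.9]
grip_width: -0.0001
gripper_force: 0.0
```

```bash
python3 - <<'E'
from h import *
env.get_image('wrist')
k=cam('wrist');a=save('wrist','w5.png');print(k[1],w2g(k[1]))
for u in (312,316,319,330,336,342): print(u,a[205:236,u,0].tolist())
b=cv2.convertScaleAbs(cv2.resize(a[150:235,265:355,::-1],None,fx=7,fy=7,interpolation=cv2.INTER_NEAREST),alpha=1.6)
cv2.imwrite('pics/w5d.png',b)
E
```

```text
[0.57585762 0.09617061 0.26921124] [-0.00699066  0.0846594 ]
312 [114, 115, 115, 115, 115, 110, 91, 68, 62, 61, 61, 62, 62, 62, 62, 63, 63, 63, 64, 70, 79, 85, 91, 107, 119, 123, 124, 124, 125, 126, 126]
316 [71, 71, 70, 71, 71, 70, 69, 66, 65, 63, 62, 61, 61, 61, 60, 60, 60, 60, 63, 70, 79, 85, 92, 109, 123, 126, 125, 125, 123, 122, 121]
319 [80, 78, 76, 76, 77, 77, 78, 78, 78, 78, 76, 73, 72, 69, 67, 65, 63, 62, 62, 69, 78, 85, 90, 105, 116, 119, 120, 120, 120, 121, 122]
330 [88, 88, 94, 107, 117, 120, 121, 121, 119, 112, 100, 89, 86, 86, 87, 87, 87, 87, 89, 96, 110, 120, 122, 120, 119, 119, 120, 120, 120, 121, 122]
336 [117, 118, 118, 118, 118, 120, 120, 121, 120, 115, 102, 91, 88, 87, 87, 87, 88, 87, 88, 94, 107, 117, 118, 118, 117, 116, 115, 116, 115, 115, 115]
342 [119, 118, 118, 117, 116, 115, 116, 115, 114, 110, 100, 90, 87, 85, 85, 85, 85, 85, 85, 92, 108, 121, 123, 121, 118, 117, 116, 115, 115, 115, 115]
```

View pics/w5d.png

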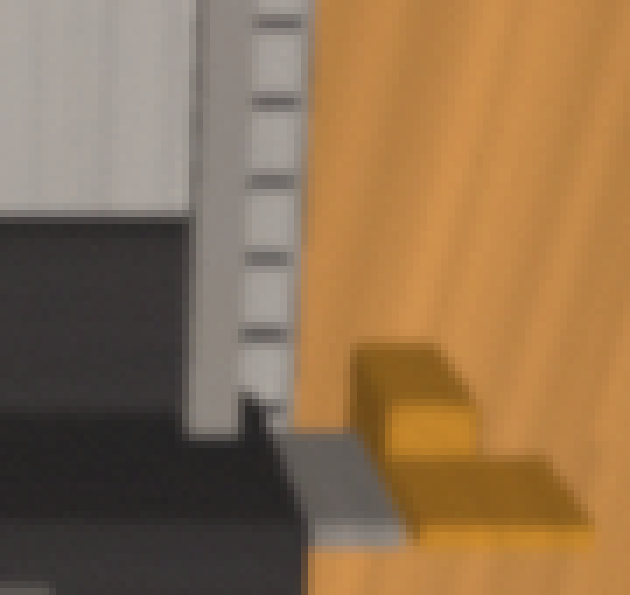

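The jaw fin's top edge is at row 224.5 and the rider fin's at 224.6, so the pointers line up to within about 0.2 mm. Next I'll plan the lever push.

```bash
cat > lev.py <<'E'
from h import *
a=cv2.imread('pics/w1.png')
k=[env.calibration('wrist'),np.array([0.5650106,0.16612658,0.37368877]),np.array([[0.9844333,0.16836881,0.0504284],[0.17574586,-0.93952231,-0.29395785],[-0.00211473,0.29824448,-0.95448717]])]
m=(a.max(2)<45).astype(np.uint8);m[:,:200]=0;m[:80]=0;m[115:]=0;m[:,290:]=0
print([''.join('#' if x else '.' for x in r) for r in m[86:115,205:285:1]].__str__().replace("', '","\n"))
for u,v,z in [(219,97,.054),(267,102,.025),(268,102,.03)]: print(u,v,(w2g(ray('wrist',u,v,z,k))*1e3).round(1))
for u,v,z in [(430,106,.115),(396,106,.0)]: print('bottle',(w2g(ray('wrist',u,v,z,k))*1e3).round(1))
s=env.observe();print(s['position'])
E
python3 lev.py
```

```text
['................................................................................
................................................................................
................................................................................
................................................................................
................................................................................
................................................................................
..........######................................................................
.........##########.............................................................
........###############.........................................................
........####################....................................................
.......#######################..................................................
.......#######################..................................................
.......#######################..................................................
........######################...............
[... 694 characters left out ...]
......................................................................
................................................................................
................................................................................
................................................................................
................................................................................
................................................................................
................................................................................']
219 97 [-46.4 156.2]
267 102 [  3.  151.1]
268 102 [  4.  151.2]
bottle [135.3 149.4]
bottle [157.5 146.6]
[0.58844148 0.02222502 0.14335796]
```

```bash
python3 - <<'E'
from h import *
P=np.array([.002,.1505])
def F(t,d): return np.array(g2w(*(P+.05*np.array([-np.cos(t),np.sin(t)])-d*np.array([np.sin(t),np.cos(t)])),0))
s=F(.1,.028);print('start',s.round(4),(s-env.observe()['position']).round(4))
q=s
for t,d in [(.1,.022)]+[(x,.018) for x in np.arange(.2,1.55,.1)]+[(1.57,.018)]:
    f=F(t,d);print(round(t,2),f[:2].round(4),((f-q)[:2]*1e3).round(1));q=f
E
```

```text
start [0.5255 0.131  0.    ] [-0.0629  0.1087 -0.1434]
0.1 [0.5251 0.1369] [-0.4  6. ]
0.2 [0.5229 0.1459] [-2.2  8.9]
0.3 [0.5214 0.151 ] [-1.4  5.1]
0.4 [0.5206 0.1562] [-0.9  5.2]
0.5 [0.5202 0.1615] [-0.4  5.3]
0.6 [0.5203 0.1668] [0.2 5.3]
0.7 [0.521  0.1721] [0.7 5.3]
0.8 [0.5222 0.1773] [1.2 5.2]
0.9 [0.524  0.1823] [1.7 5. ]
1.0 [0.5262 0.1871] [2.2 4.8]
1.1 [0.5289 0.1917] [2.7 4.6]
1.2 [0.532 0.196] [3.1 4.3]
1.3 [0.5356 0.2   ] [3.5 4. ]
1.4 [0.5395 0.2035] [3.9 3.6]
1.5 [0.5437 0.2067] [4.3 3.2]
1.57 [0.5469 0.2087] [3.2 2. ]
```

Request:
jog_arm(
  hand=[0.0, 0.0, 0.0, 0.0, 0.0],
  travel=[
    [-0.021, 0.036, 0],
    [-0.021, 0.036, 0],
    [-0.021, 0.0365, 0],
    [0, 0, 0],
    [0, 0, 0],
  ],
  yaw=[0, 0, 0, 0, 0],
)

```text
time_s: 18.0
position: [0.5259, 0.1299, 0.1437]
tool_rot: [[-0.175, 0.985, 0.0], [0.985, 0.175, -0.0], [-0.0, 0.0, -1.0]]
ft_force: [-0.1, -0.3, -0.4]
grip_width: -0.0003
gripper_force: 0.0
```

Request:
jog_arm(
  hand=[0.0, 0.0, 0.0, 0.0, 0.0],
  travel=[
    [0, 0, -0.03],
    [0, 0, -0.03],
    [0, 0, -0.02],
    [0, 0, 0],
    [0, 0, 0],
  ],
  yaw=[0, 0, 0, 0, 0],
)

```text
time_s: 18.62
position: [0.5264, 0.1292, 0.0644]
tool_rot: [[-0.174, 0.985, 0.001], [0.985, 0.174, -0.0], [-0.0, 0.001, -1.0]]
ft_force: [0.3, -0.6, -0.8]
grip_width: -0.0003
gripper_force: 0.0
```

Lower slightly and start the push.

Request:
jog_arm(
  hand=[0.0, 0.0, 0.0, 0.0, 0.0],
  travel=[
    [-0.0009, 0.0018, -0.007],
    [-0.0004, 0.003, 0],
    [0, 0.003, 0],
    [-0.001, 0.0045, 0],
    [-0.0012, 0.0044, 0],
  ],
  yaw=[0, 0, 0, -0.1, -0.1],
)

```text
time_s: 19.25
position: [0.522, 0.1465, 0.0569]
tool_rot: [[0.028, 1.0, -0.0], [1.0, -0.028, -0.0], [-0.0, -0.0, -1.0]]
ft_force: [-0.3, -1.3, 0.2]
grip_width: 0.0001
gripper_force: 0.7
```

Request:
jog_arm(
  hand=[0.0, 0.0, 0.0, 0.0, 0.0],
  travel=[
    [-0.0014, 0.0051, 0],
    [-0.0009, 0.0052, 0],
    [-0.0004, 0.0053, 0],
    [0.0002, 0.0053, 0],
    [0.0007, 0.0053, 0],
  ],
  yaw=[-0.1, -0.1, -0.1, -0.1, -0.1],
)

```text
time_s: 19.88
position: [0.5202, 0.1728, 0.0569]
tool_rot: [[0.504, 0.864, -0.0], [0.864, -0.504, -0.0], [-0.0, -0.0, -1.0]]
ft_force: [-0.6, -1.2, -0.0]
grip_width: 0.0002
gripper_force: 0.7
```

Request:
jog_arm(
  hand=[0.0, 0.0, 0.0, 0.0, 0.0],
  travel=[
    [0.0015, 0.0052, 0],
    [0.0018, 0.005, 0],
    [0.0022, 0.0048, 0],
    [0.0027, 0.0046, 0],
    [0.0031, 0.0043, 0],
  ],
  yaw=[-0.1, -0.1, -0.1, -0.1, -0.1],
)

```text
time_s: 20.5
position: [0.5314, 0.1968, 0.0569]
tool_rot: [[0.856, 0.517, -0.001], [0.517, -0.856, -0.0], [-0.001, -0.0, -1.0]]
ft_force: [-1.7, -0.5, -0.4]
grip_width: 0.0001
gripper_force: 0.6
```

Request:
jog_arm(
  hand=[0.0, 0.0, 0.0, 0.0, 0.0],
  travel=[
    [0.0035, 0.004, 0],
    [0.0039, 0.0036, 0],
    [0.0043, 0.0032, 0],
    [0, 0, 0],
    [0, 0, 0],
  ],
  yaw=[-0.1, -0.1, -0.1, 0, 0],
)

```text
time_s: 21.12
position: [0.5433, 0.2073, 0.0568]
tool_rot: [[0.969, 0.245, 0.0], [0.245, -0.969, 0.0], [0.0, -0.0, -1.0]]
ft_force: [-0.5, 0.0, 0.1]
grip_width: 0.0002
gripper_force: 0.0
```

Request:
jog_arm(
  hand=[0.0, 0.0, 0.0, 0.0, 0.0],
  travel=[
    [0.001, 0.0002, 0],
    [0.001, 0.0002, 0],
    [0.001, 0.0002, 0],
    [0, 0, 0],
    [0, 0, 0],
  ],
  yaw=[-0.04, -0.03, 0, 0, 0],
)

```text
time_s: 21.75
position: [0.5464, 0.2078, 0.0568]
tool_rot: [[0.985, 0.175, -0.0], [0.175, -0.985, 0.0], [-0.0, -0.0, -1.0]]
ft_force: [-0.6, -0.1, 0.3]
grip_width: -0.0002
gripper_force: 0.5
```

Request:
jog_arm(
  hand=[0.0, 0.0, 0.0, 0.0, 0.0],
  travel=[
    [0.0005, 0.0001, 0],
    [0.0005, 0.0001, 0],
    [0, 0, 0],
    [0, 0, 0],
    [0, 0, 0],
  ],
  yaw=[0, 0, 0, 0, 0],
)

```text
time_s: 22.38
position: [0.5466, 0.2079, 0.0566]
tool_rot: [[0.985, 0.175, -0.002], [0.175, -0.985, -0.0], [-0.002, -0.0, -1.0]]
ft_force: [-5.6, -1.0, 2.3]
grip_width: -0.0001
gripper_force: 2.7
```

Request:
jog_arm(
  hand=[0.0, 0.0, 0.0, 0.0, 0.0],
  travel=[
    [0.0005, 0.0001, 0],
    [0.0005, 0.0001, 0],
    [0, 0, 0],
    [0, 0, 0],
    [0, 0, 0],
  ],
  yaw=[0, 0, 0, 0, 0],
)

```text
time_s: 23.0
position: [0.5468, 0.208, 0.0565]
tool_rot: [[0.985, 0.175, -0.004], [0.175, -0.985, -0.001], [-0.004, 0.0, -1.0]]
ft_force: [-8.5, -0.9, 5.3]
grip_width: 0.0001
gripper_force: 4.4
```

Request:
jog_arm(
  hand=[0.0, 0.0, 0.0, 0.0, 0.0],
  travel=[
    [-0.006, -0.001, 0],
    [-0.008, -0.001, 0],
    [0, 0, 0.04],
    [0, 0, 0.05],
    [0, 0, 0.02],
  ],
  yaw=[0, 0, 0, 0, 0],
)

```text
time_s: 23.62
position: [0.5351, 0.2063, 0.1697]
tool_rot: [[0.985, 0.175, 0.005], [0.175, -0.985, 0.001], [0.005, 0.0, -1.0]]
ft_force: [0.6, 0.5, -0.2]
grip_width: 0.0003
gripper_force: 0.0
```

Request:
jog_arm(
  hand=[0.0, 0.0, 0.0, 0.0, 0.0],
  travel=[
    [-0.05, 0, 0.03],
    [-0.05, 0, 0.03],
    [-0.05, 0, 0.03],
    [0, 0, 0],
    [0, 0, 0],
  ],
  yaw=[0, 0, 0, 0, 0],
)

```text
time_s: 24.25
position: [0.3847, 0.2062, 0.2567]
tool_rot: [[0.985, 0.175, 0.001], [0.175, -0.985, 0.0], [0.001, 0.0, -1.0]]
ft_force: [0.1, -0.3, 0.1]
grip_width: 0.0
gripper_force: 0.0
```

```bash
python3 - <<'E'
from h import *
a=save('top','t9.png')
k=cam('wrist');w=save('wrist','w9.png')
c=cv2.resize(a[140:270,150:310],(640,520),interpolation=cv2.INTER_CUBIC)
cv2.imwrite('pics/f.png',c[:,:,::-1]); print(env.observe()['position'])
E
```

```text
[0.38498379 0.20607809 0.25598123]
```

View pics/f.png

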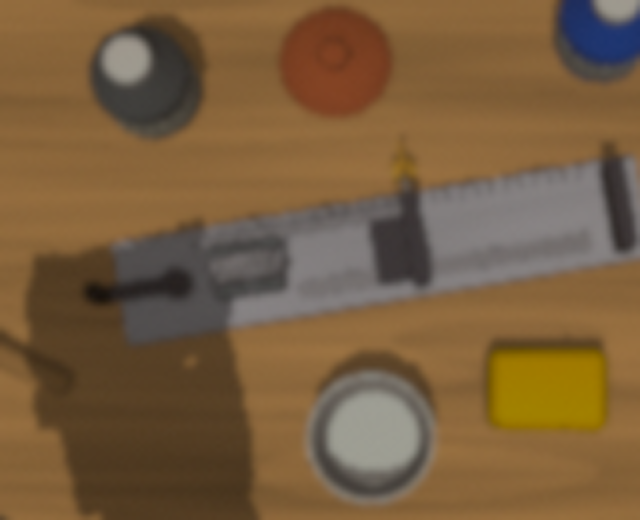

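The final top view shows the lever in line with the bed (pivot at (178,283), knob at (97,292)) and the jaw fin meeting the rider at (405,180). The things standing around haven't moved and the arm is clear, so I'm handing in.

```bash
python3 -c "
from rig import env
print(env.close_job())"
```

```text
the job is handed in; nothing more can be done
None
```

The gauge is set and handed in at about 24 s: the pointers line up to about 0.2 mm (measured just before the lever push), the lock lever is against its stop in line with the bed, and nothing standing around was disturbed.

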